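# Hold the sanding block flush on the sloped flatness gauge

## Task

Check the sole of the MDF sanding block on the sloped flatness gauge: pick the block up, tilt it to match the slope, and set its underside lengthways on both brass feeler bars, square to the stand and midway across the bars. Feel for the angle until the block lies flush, sinking both bars alike to about half of their travel; press gently, never drive a bar to its stop and never touch the gauge hard with the gripper. Finish while still gripping the block and holding it pressed there; leave the other things on the bench where they are.

Things in the scene. Friction and masses are not known exactly. Their poses are not given: they have to be found in the camera images.
- sanding_block: loose plain brown MDF sanding block, 60 mm (its x) by 99 mm (its y, lengthways) by 23 mm high (its z), 85 to 170 g; lies flat on the bench; origin at the centre of its underside (the sole). Grip it across the 60 mm, half way along.
- gauge_stand: fixed sloped gauge: grey base 130 (x) by 100 (y) by 10 mm, two cheeks (y -30 to 30 mm, top z 72 mm; black knob out to y -45 mm) carrying an aluminium head, 90 mm along the slope, 42 mm wide, with two brass bars on top. Origin: centre of underside; z up. The slope falls towards -x (the robot side), rises towards +x, by 15 to 35 degrees: differs each time, not told, locked
- gauge_pivot (a point): the head's pivot, on the stand's centre line 60 mm above its underside; axes as the stand's. Measured square to the slope, the bars' tops stand 50 mm above it at rest, the head's top 24 mm. The round bars (12 mm thick, 40 mm long across the slope, along the stand's y) lie 32 mm down-slope and 32 mm up-slope of it
- lower_feeler (a joint): how far the lower (nearer, down-slope) feeler bar is pushed in along the slope's normal, m: 0 out, stop at 0.017; spring 250 N/m with 0.75 N preload
- upper_feeler (a joint): the same for the upper (farther, up-slope) feeler bar
- red_clamp: bystander: red spring clamp lying flat, 52x107x20 mm; origin under its centre
- marker_1: bystander: red and white marker lying down, 135 mm long, 17 mm thick; origin under its centre
- taped_block_a: bystander: taped MDF block on end, 31x29x82 mm; origin under its centre
- taped_block_b: bystander: taped MDF block on end, 28x26x82 mm; origin under its centre
There are look-alikes about, which are no part of the job. Leave any orange or purple look-alike of the sanding_block alone.

How it is judged (in metres and radians):
On the way:
1. the block is gripped and lifted clear of the bench, touching only the gripper (height (world z) of sanding_block above 0.04 m and contact force between the fingers and sanding_block above 1 N and contact force between gauge_stand and sanding_block below 0.1 N), for 0.2 s.
At the end, for the whole second after the job is handed in: the gripper still grips the block, at rest, pressing the gauge over 1.5 N; both bars sunk 4 to 12 mm and alike (within 2 mm passes, over 4 mm apart fails); block x within 0.12 rad of the stand's y, its centre within 12 mm of the stand's centre line; the robot itself is off the gauge (((value of joint upper_feeler between 0.004 and 0.008 m and value of joint lower_feeler between 0.004 and 0.008 m) or (value of joint upper_feeler between 0.006 and 0.01 m and value of joint lower_feeler between 0.006 and 0.01 m) or (value of joint upper_feeler between 0.008 and 0.012 m and value of joint lower_feeler between 0.008 and 0.012 m)) and contact force between sanding_block and gauge_stand above 1.5 N and contact force between the fingers and sanding_block above 1 N and height (world z) of sanding_block above 0.06 m and angle between the x axis of sanding_block and the y axis of gauge_stand, either way round below 0.12 rad and y of sanding_block in the frame of gauge_stand between -0.012 and 0.012 m and linear speed of sanding_block below 0.02 m/s and contact force between each of the arm, the fingers and gauge_stand below 0.5 N); the arm keeps its last pose, push and grip.
It fails at once if a feeler bar is driven to its stop (sunk over 15.5 mm) (value of joint any of upper_feeler, lower_feeler above 0.0155 m).
It fails at once if the block is pressed on the gauge with over 15 N (contact force between sanding_block and gauge_stand above 15 N).
It fails at once if the robot knocks the gauge (over 5 N) (contact force between any of the fingers, the arm and gauge_stand above 5 N).
It fails at once if another thing on the bench is shifted by over 25 mm (distance of any of red_clamp, marker_1, taped_block_a, taped_block_b from where it was at the start of the episode above 0.025 m).
It also fails if it takes over 45 s, if anything falls off the work surface, if the arm or the gripper's body presses on something with over 40 N, if the wrist force passes 120 N, or if a joint passes its speed limit or range.

## Robot

A 6-joint arm with a two-finger parallel gripper is mounted at the origin on a cart in front of the work surface, level with it; the furniture and walls round the work are solid. World frame = base frame: x ahead of the robot, y to its left, z up, the work surface at z = 0. Lengths are in mm, angles in rad, forces in N, time in s.
With the tool pointing down it reaches from about 300 to 875 mm from the base axis. Payload 4.2 kg.
Tool frame: the origin (TCP) lies at the centre of the arm's flange, where the gripper is bolted on; the fingertips stand 173 mm ahead of it and the grasp point (between the pads) lies 155 mm ahead of it; z points along the fingers, x is the direction in which the jaws open and shut, and the axes are right-handed (so a half turn about z gives the same grasp; the last joint's range is limited). The gripper opens to 85 mm and grips with 20 to 120 N. Pads are 22 mm wide; open, the fingers measure 114 mm over their backs; the gripper's body (76 mm by 85 mm) begins 54 mm behind the grasp point. The pads swing forward as they close: fully open they stand 13 mm farther back than shut.
Start: joints at [-1.262, 0.32, 1.565, -0, 1.257, -0.02], TCP at [185.67, -544.196, 404.738] pointing down, gripper open.
Joint ranges: [-3.11, 3.11], [-0.84, 2.01], [0.21, 2.61], [-1.34, 4.49], [0.05, 2.63], [-2.56, 2.56]. Speed limits (rad/s): [2.57, 2.57, 3.14, 3.14, 3.14, 3.14].

## Interface

Orientations are given as a unit quaternion [x, y, z, w].
In Python, from workcell import * gives the robot as it stands.
- The arm moves only by the tool servo_tool, never from a script. Its argument "steps" is one flat list of numbers, 6 for each row, row after row: the shift along the world's x, y, z in cm, then the turn, a rotation vector about the world's x, y, z in rad. In form: [x, y, z, wx, wy, wz, x, y, z, wx, wy, wz, ...]. A call has 1 to 5 rows; each row is the pose to reach, as a shift and turn from the pose commanded when the call began; what a row does not reach only later rows make up. A row lasts 1/12 s, in which the tool goes at most 41.7 mm and 7.16 degrees, less where a joint would pass 70% of its speed; a pose out of reach is approached as far as the arm can. A call with a gripper value outside its range is refused whole. "grip" is the finger opening in cm, from 0 to 8.54, set as the call begins (left out, the last holds). The fingers move at their own pace and stop on an object; "force" is the grip in N (left out, the last holds). Time passes only in rows, so rows that repeat a pose let the fingers close. It gives the time, the measured TCP pose, the force and the opening at its end, in the units of the state.
- state(): the state, without advancing time (a new reading comes with each control period).
- capture(name): name is "scene" or "top"; returns the picture (400x640x3 uint8, red, green, blue); there is no depth.
- camera_model(name): a dict with "fx", "fy", "cx", "cy" (pixels), "extrinsics" (4x4, takes a point from world to camera coordinates). Camera axes: x right, y down, z forward; pixel columns grow to the right and rows downward; lengths in mm; the calibration is good to about 2 mm. A picture is of the moment at which its call begins. camera_model takes no time and is no camera call.
- sign_off(): hands the job in, once; it reports no verdict.
The state is a dict: "t": time; "joints": joint angles; "joint_velocities": joint speeds; "joint_efforts": joint torques, N m; "eef_pos": TCP position; "ee_rot": TCP orientation; "ft_force": force on the tool from outside, world axes, zero at the start; "moment": the same for the moment, N m; "opening": opening from 0.0 (shut) to 1.0 (fully open).
Only numpy, scipy, OpenCV 4.12 (cv2) and the standard library are available. Lean on these libraries where they do the work, as an engineer would, in place of code of your own. Each camera call takes 0.05 s, during which the arm holds its last target.

## Working session

There is one attempt and no reset: what is moved stays moved. The work goes in short steps, Python scripts to look and compute and a tool call to move; the robot and the scene stay as the last step left them, time stands still between calls to the robot, and variables do not carry over. Pictures are saved under pics/ and viewed, and the job is handed in when it is done.

Besides the shell and the picture viewer there is one more tool, called by a JSON object that holds its "api" and its "payload". servo_tool: Moves the arm, as the interface text tells. Its arguments: {"type":"object","properties":{"steps":{"type":"array","items":{"type":"number"}},"grip":{"type":"number"},"force":{"type":"number"}},"required":["steps"]}

```bash
mkdir -p pics; ls; python3 - <<'E'
from workcell import *
import cv2,numpy as np
for n in("scene","top"):
    im=capture(n); cv2.imwrite(f"pics/{n}0.png",im[:,:,::-1]); m=camera_model(n); print(n,m["fx"],m["fy"],m["cx"],m["cy"]);print(np.round(m["extrinsics"],3).tolist())
print(state())
E
```

```text
pics
scene 467.7339556616903 467.7339556616903 314.746801948373 201.3289949819285
[[-0.716, -0.698, -0.01, 383.272], [-0.44, 0.462, -0.77, 247.54], [0.542, -0.547, -0.638, 1209.817], [0.0, 0.0, 0.0, 1.0]]
top 498.4050031056764 498.4050031056764 317.50763935995695 210.7331610952803
[[-0.027, -1.0, 0.005, 47.741], [-0.99, 0.026, -0.141, 494.549], [0.141, -0.009, -0.99, 1464.183], [0.0, 0.0, 0.0, 1.0]]
{'t': 0.1, 'joints': array([-1.26202550e+00,  3.20243937e-01,  1.56556426e+00, -1.84333270e-05,
        1.25740274e+00, -1.99787557e-02]), 'joint_velocities': array([-0.00148181, -0.00135676, -0.00202366, -0.00079708, -0.00126124,
       -0.00148492]), 'joint_efforts': array([-1.48163508e-04, -4.16410196e+01, -2.34703481e+01, -3.51906101e-05,
        4.83834752e-03, -8.87170955e-06]), 'eef_pos': array([ 185.60896997, -544.06147263,  403.95413071]), 'ee_rot': array([ 8.13284807e-01, -5.81865249e-01, -6.53767255e-04, -4.76841131e-04]), 'ft_force': array([-0.60880975,  0.29031219, -0.51940388]), 'moment': array([-0.03136876, -0.00145742, -0.0058481 ]), 'opening': 1.0018817050212872}
```

View pics/scene0.png

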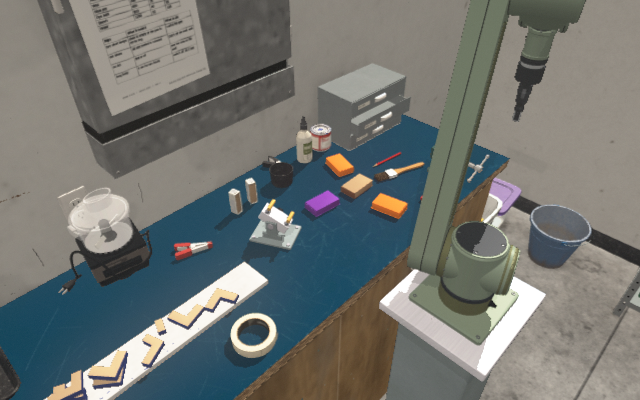

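View pics/top0.png

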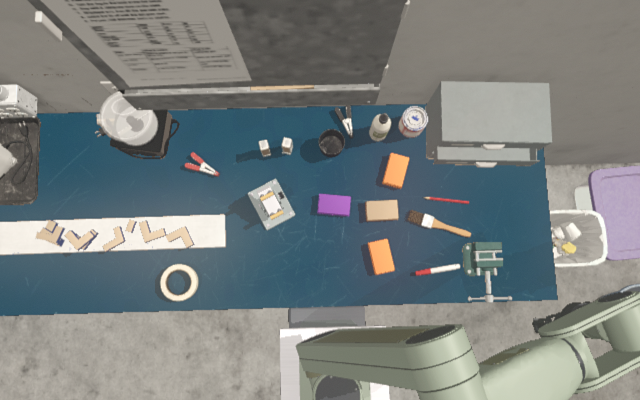

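Candidates for the block: brown at top (382,211) / scene (357,185), purple at top (334,205), and orange at top (396,171) and (381,257). Only the brown one matches plain MDF. I'll enlarge it and the gauge to confirm.

```bash
cat > h.py <<'E'
import cv2,numpy as np
from workcell import *
def M(n): 
    m=camera_model(n); return np.array([[m["fx"],0,m["cx"]],[0,m["fy"],m["cy"]],[0,0,1]]),np.array(m["extrinsics"])
def ray(n,p):
    K,E=M(n); d=E[:3,:3].T@np.linalg.inv(K)@np.array([p[0],p[1],1.]); return -E[:3,:3].T@E[:3,3],d/np.linalg.norm(d)
def onz(n,p,z):
    c,d=ray(n,p); return c+d*(z-c[2])/d[2]
def tri(p,q):
    c1,d1=ray("scene",p);c2,d2=ray("top",q)
    s=np.linalg.lstsq(np.c_[d1,-d2],c2-c1,rcond=None)[0]; a=c1+s[0]*d1;b=c2+s[1]*d2
    return (a+b)/2,np.linalg.norm(a-b)
def proj(n,P):
    K,E=M(n); q=K@(E[:3,:3]@np.asarray(P,float)+E[:3,3]); return q[:2]/q[2]
E
python3 - <<'E'
from h import *
a=cv2.imread("pics/top0.png");b=cv2.imread("pics/scene0.png")
def crop(i,x,y,w,h,f): return cv2.resize(i[y:y+h,x:x+w],None,fx=f,fy=f,interpolation=cv2.INTER_CUBIC)
cv2.imwrite("pics/c1.png",np.vstack([crop(a,352,190,60,40,6),crop(b,332,165,60,40,6)]))
cv2.imwrite("pics/c2.png",np.hstack([crop(a,242,172,60,60,6.5),crop(b,245,195,60,60,6.5)]))
hsv=cv2.cvtColor(a,cv2.COLOR_BGR2HSV); r=hsv[195:228,358:405]; print(hsv[211,382],hsv[211,382-25])
m=cv2.inRange(hsv,(5,40,110),(22,160,255)); k=np.zeros_like(m);k[192:230,355:408]=m[192:230,355:408]
c=max(cv2.findContours(k,0,2)[0],key=cv2.contourArea); print(cv2.contourArea(c))
R=cv2.minAreaRect(c);print(R)
P=np.array([onz("top",p,23) for p in cv2.boxPoints(R)]);print(P.round(1).tolist(),P.mean(0)); print(np.linalg.norm(P-np.roll(P,1,0),axis=1))
E
```

```text
[ 16  71 224] [104  98 109]
599.0
((381.3717041015625, 210.07525634765625), (20.022218704223633, 32.66082763671875), 86.18592071533203)
[[522.9, -109.2, 23.0], [527.0, -208.7, 23.0], [465.6, -209.7, 23.0], [461.6, -110.7, 23.0]] [ 494.28545055 -159.5844559    23.        ]
[61.28245152 99.59134163 61.35230017 99.02388516]
```

View pics/c1.png

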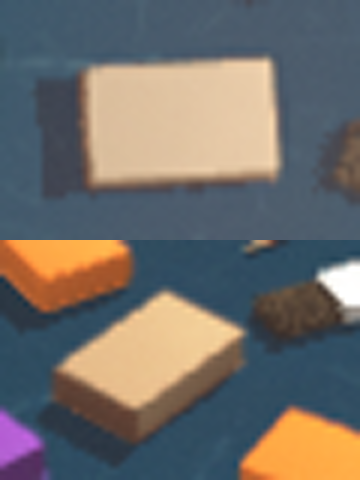

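View pics/c2.png

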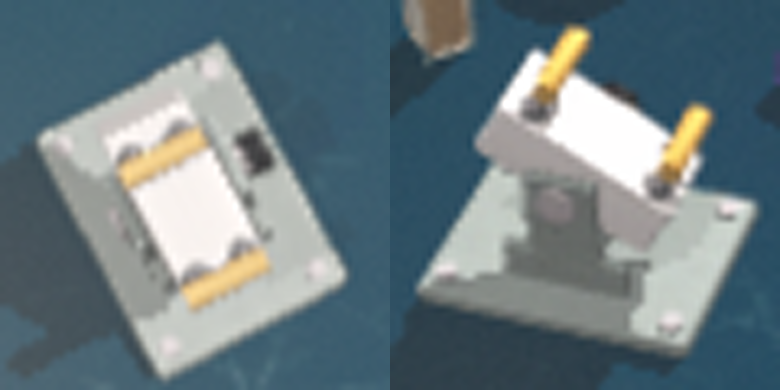

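The brown block at top (382,211) is plain MDF and measures 61 x 99 mm at z=23, so it's the right one. The gauge's base corners and both brass bars show clearly in both views, with the bars at top about (267,197) and (277,215), and the knob on the right. Next I'll measure its yaw and slope.

```bash
python3 - <<'E'
from h import *
u=lambda p,x,y:((p[0]+.5)/6.5-.5+x,(p[1]+.5)/6.5-.5+y)
C=np.array([onz("top",u(p,242,172),10) for p in [(222,40),(345,277),(165,380),(38,140)]])
print(C.round(1).tolist(),C.mean(0)); print(np.linalg.norm(C-np.roll(C,1,0),axis=1))
e=[C[0]-C[1],C[3]-C[2]];print("yaw long",[np.degrees(np.arctan2(v[1],v[0])) for v in e]); e=[C[3]-C[0],C[2]-C[1]];print("yaw short-90",[np.degrees(np.arctan2(v[1],v[0]))-90 for v in e])
S=[onz("scene",u(p,245,195),10) for p in [(755,203),(688,350),(420,288)] and [(755-390,203),(688-390,347),(420-390,285)]]
print("scene corners",np.round(S,1).tolist())
for n,x,y in(("top",242,172),("scene",245,195)):
    a=cv2.imread(f"pics/{n}0.png");h=cv2.cvtColor(a,cv2.COLOR_BGR2HSV)
    m=cv2.inRange(h,(12,90,120),(32,255,255)); k=np.zeros_like(m);k[y:y+60,x:x+60]=m[y:y+60,x:x+60]
    N,l,s,c=cv2.connectedComponentsWithStats(k); 
    for i in range(1,N):
        if s[i][4]>8: 
            pts=np.argwhere(l==i)[:,::-1].astype(np.float32); print(n,c[i],s[i],cv2.minAreaRect(pts))
E
```

```text
[[605.5, 160.2, 10.0], [490.4, 104.2, 10.0], [444.1, 189.3, 10.0], [559.6, 247.8, 10.0]] [524.88865799 175.37862865  10.        ]
[ 98.92601689 127.98362729  96.95239106 129.49588023]
yaw long [np.float64(25.940451751863623), np.float64(26.839273772834346)]
yaw short-90 [np.float64(27.639547605777835), np.float64(28.559069974999943)]
scene corners [[489.8, 107.3, 10.0], [444.2, 193.1, 10.0], [560.0, 249.8, 10.0]]
top [266.525 195.65 ] [261 192  12   8  40] ((266.5615539550781, 195.60769653320312), (3.1008682250976562, 13.023646354675293), 60.2551155090332)
top [276.15909091 214.40909091] [270 211  13   8  44] ((276.31134033203125, 214.16041564941406), (3.496628999710083, 13.015229225158691), 60.945396423339844)
scene [270.86956522 204.23913043] [267 199   9  12  46] ((270.8000183105469, 204.4000244140625), (3.5777084827423096, 12.521980285644531), 26.56505012512207)
scene [289.82222222 216.28888889] [287 211   7  12  45] ((289.7000427246094, 216.60003662109375), (3.5777084827423096, 12.074767112731934), 26.56505012512207)
```

```bash
python3 - <<'E'
from h import *
U,g1=tri((270.83,204.3),(266.54,195.63)); L,g2=tri((289.76,216.45),(276.23,214.3))
print(U,g1,L,g2)
yaw=np.radians(27); o=np.array([525,176.5,60]); X=np.array([np.cos(yaw),np.sin(yaw),0]);Y=np.array([-X[1],X[0],0])
v=U-L; print("len",np.linalg.norm(v),"slope",np.degrees(np.arctan2(v[2],np.hypot(v[0],v[1]))),"yaw",np.degrees(np.arctan2(v[1],v[0])))
for n,P in(("U",U),("L",L)): 
    d=P-o; print(n,d@X,d@Y,d[2])
# separate-view slope fits: bar centre predicted (4mm nearer cam) 
for t in range(15,36,2):
    th=np.radians(t); T=X*np.cos(th)+np.array([0,0,np.sin(th)]); N=-X*np.sin(th)+np.array([0,0,np.cos(th)])
    s=[]
    for n,mu,ml in(("scene",(270.83,204.3),(289.76,216.45)),("top",(266.54,195.63),(276.23,214.3))):
        for q,m in((32,mu),(-32,ml)):
            s.append(np.round(proj(n,o+T*q+N*46)-m,1).tolist())
    print(t,s)
E
```

```text
[532.20276056 179.75928967 113.99070776] 0.8123306209881234 [481.87754758 155.24812365  83.04928425] 0.8490520294798715
len 63.95933090717788 slope 28.931731252874105 yaw 25.968647106750495
U 7.897393200183407 -0.36593650987277765 53.990707759134295
L -48.07053640910145 0.6416232411155199 23.049284251283154
15 [[-3.5, -0.3], [-1.7, -3.9], [-2.0, -3.3], [-1.1, -2.4]]
17 [[-2.9, -0.3], [-1.3, -3.5], [-1.7, -2.8], [-0.9, -2.0]]
19 [[-2.3, -0.4], [-0.9, -3.0], [-1.4, -2.3], [-0.6, -1.5]]
21 [[-1.7, -0.4], [-0.5, -2.5], [-1.1, -1.7], [-0.4, -1.1]]
23 [[-1.1, -0.4], [-0.1, -2.0], [-0.8, -1.2], [-0.2, -0.7]]
25 [[-0.5, -0.3], [0.3, -1.4], [-0.5, -0.6], [0.0, -0.3]]
27 [[0.1, -0.3], [0.6, -0.9], [-0.2, -0.1], [0.2, 0.0]]
29 [[0.8, -0.2], [0.9, -0.4], [0.1, 0.5], [0.4, 0.4]]
31 [[1.4, -0.1], [1.2, 0.1], [0.4, 1.1], [0.6, 0.7]]
33 [[2.1, -0.0], [1.5, 0.6], [0.7, 1.7], [0.8, 1.0]]
35 [[2.7, 0.1], [1.8, 1.2], [1.0, 2.3], [0.9, 1.3]]
```

Both bar centres triangulate with gaps under 1 mm. They are 64 mm apart, as specified, at a slope of about 28.5° and a yaw of about 26.5°, with the midpoint at (507, 167.5). I'll move above the block now.

{"api": "servo_tool", "payload": {"steps": [2,2.5,-0.5,0,0,0.08,4.1,5.1,-1.2,0,0,0.17,6.2,7.7,-2,0,0,0.25,8.2,10.2,-2.8,0,0,0.34,10.3,12.8,-3.5,0,0,0.427], "grip": 7.6, "force": 40}}

```text
t: 0.52
eef_pos: [289.1, -414.9, 368.9]
ee_rot: [0.919, -0.395, -0.0, -0.0]
ft_force: [1.1, 0.5, -0.7]
opening: 0.894
```

{"api": "servo_tool", "payload": {"steps": [2,2.5,-0.5,0,0,0.08,4.1,5.1,-1.2,0,0,0.17,6.2,7.7,-2,0,0,0.25,8.2,10.2,-2.8,0,0,0.34,10.3,12.8,-3.5,0,0,0.427]}}

```text
t: 0.93
eef_pos: [392.2, -286.7, 334.1]
ee_rot: [0.982, -0.191, -0.0, -0.0]
ft_force: [-0.3, -0.2, 0.6]
opening: 0.892
```

{"api": "servo_tool", "payload": {"steps": [2,2.5,-0.5,0,0,0.08,4.1,5.1,-1.2,0,0,0.17,6.2,7.7,-2,0,0,0.25,8.2,10.2,-2.8,0,0,0.34,10.3,12.8,-3.5,0,0,0.427]}}

```text
t: 1.35
eef_pos: [495.2, -158.7, 299.0]
ee_rot: [1.0, 0.022, -0.0, -0.0]
ft_force: [0.6, -0.6, 0.6]
opening: 0.887
```

```bash
cat > st.py <<'E'
from h import *
from scipy.spatial.transform import Rotation as R
s=state(); r=R.from_quat(s["ee_rot"]).as_matrix()
print("t",round(s["t"],2),"pos",s["eef_pos"].round(2),"F",s["ft_force"].round(2),"M",s["moment"].round(3),"op",round(s["opening"],3)); print("x",r[:,0].round(4),"yaw",np.degrees(np.arctan2(r[1,0],r[0,0])).round(2),"z",r[:,2].round(4),"j",s["joints"].round(3))
E
python3 st.py
```

```text
t 1.35 pos [ 495.18 -158.72  298.97] F [ 0.58 -0.65  0.62] M [0.016 0.022 0.023] op 0.887
x [ 9.991e-01  4.350e-02 -9.000e-04] yaw 2.49 z [-1.e-03  2.e-04 -1.e+00] j [-0.332  0.328  1.845 -0.     0.97  -0.376]
```

{"api": "servo_tool", "payload": {"steps": [0,0,-2.5,0,0,0,-0.1,-0.1,-5,0,0,0,-0.1,-0.1,-7.5,0,0,0,-0.1,-0.1,-9.5,0,0,0,-0.1,-0.1,-10.9,0,0,0]}}

```text
t: 1.77
eef_pos: [493.0, -160.7, 188.5]
ee_rot: [1.0, 0.02, -0.002, -0.001]
ft_force: [0.7, -0.1, 0.1]
opening: 0.89
```

```bash
python3 st.py; python3 - <<'E'
from h import *
a=capture("scene")[:,:,::-1];b=capture("top")[:,:,::-1]
c=lambda i,x,y,w,h,f: cv2.resize(i[y:y+h,x:x+w],None,fx=f,fy=f,interpolation=cv2.INTER_CUBIC)
cv2.imwrite("pics/g1.png",np.hstack([c(a,310,140,100,100,4),c(b,330,160,100,100,4)]))
E
```

```text
t 1.77 pos [ 492.98 -160.74  188.51] F [ 0.66 -0.11  0.15] M [-0.058  0.026  0.009] op 0.89
x [ 0.9992  0.0394 -0.0031] yaw 2.26 z [-0.0032  0.0012 -1.    ] j [-0.337  0.471  1.967  0.     0.707 -0.377]
```

View pics/g1.png

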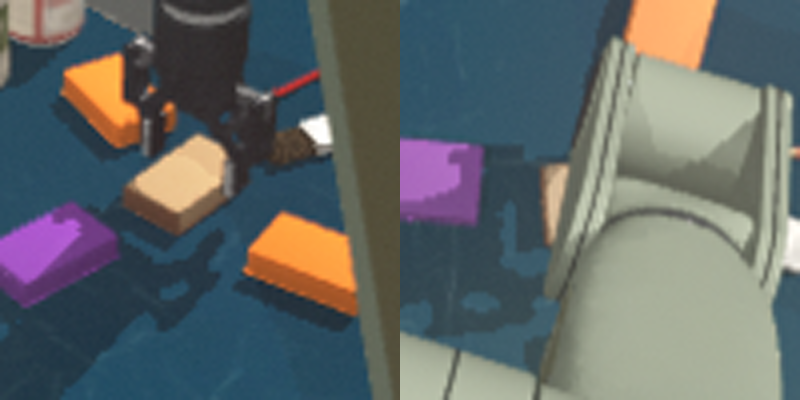

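The fingers straddle the block about half way along, in the left crop around (150,130) and (235,170). I'll go down and close.

{"api": "servo_tool", "payload": {"steps": [0.05,0.05,-0.8,0,0,0,0.05,0.05,-1.4,0,0,0,0.05,0.05,-1.65,0,0,0,0.05,0.05,-1.65,0,0,0,0.05,0.05,-1.65,0,0,0]}}

```text
t: 2.28
eef_pos: [494.3, -160.8, 174.6]
ee_rot: [1.0, 0.019, 0.0, 0.0]
ft_force: [-0.6, 0.0, -0.1]
opening: 0.892
```

```bash
python3 st.py
```

```text
t 2.28 pos [ 494.29 -160.76  174.6 ] F [-0.6   0.01 -0.14] M [ 0.004 -0.076  0.01 ] op 0.892
x [9.992e-01 3.900e-02 8.000e-04] yaw 2.23 z [ 8.e-04 -2.e-04 -1.e+00] j [-0.337  0.493  1.978  0.     0.67  -0.376]
```

{"api": "servo_tool", "payload": {"steps": [0,0,-0.3,0,0,0,0,0,-0.3,0,0,0]}}

```text
t: 2.45
eef_pos: [494.2, -160.7, 171.3]
ee_rot: [1.0, 0.019, 0.0, 0.0]
ft_force: [-0.2, 0.2, -1.2]
opening: 0.89
```

{"api": "servo_tool", "payload": {"steps": [0,0,0,0,0,0,0,0,0,0,0,0,0,0,0,0,0,0,0,0,0,0,0,0,0,0,0,0,0,0], "grip": 4.5, "force": 60}}

```text
t: 2.87
eef_pos: [494.4, -160.8, 171.8]
ee_rot: [1.0, 0.019, 0.001, 0.0]
ft_force: [-0.4, 0.5, 5.8]
opening: 0.684
```

```bash
python3 st.py
```

```text
t 2.87 pos [ 494.42 -160.78  171.82] F [-0.4   0.49  5.77] M [ 0.076  0.119 -0.078] op 0.684
x [0.9992 0.0389 0.0011] yaw 2.23 z [ 1.2e-03 -4.0e-04 -1.0e+00] j [-0.337  0.497  1.98   0.     0.664 -0.376]
```

{"api": "servo_tool", "payload": {"steps": [0,0,1,0,0,0,0,0,4,0,0,0,0,0,8,0,0,0,0,0,12,0,0,0,0,0,15,0,0,0]}}

```text
t: 3.28
eef_pos: [494.0, -160.7, 324.4]
ee_rot: [1.0, 0.02, 0.001, 0.0]
ft_force: [2.0, -0.3, -1.7]
opening: 0.691
```

```bash
python3 st.py; python3 - <<'E'
from h import *
from scipy.spatial.transform import Rotation as R
s=state(); q=R.from_quat(s["ee_rot"])
a=np.radians(26.5);th=np.radians(28.5);X=np.array([np.cos(a),np.sin(a),0]);Y=np.array([-X[1],X[0],0]);z=np.array([0,0,1.])
N=-X*np.sin(th)+z*np.cos(th); o=np.array([525,176.5,60])+.9*X-.9*z
T=o+N*(50+171.5+30); print("N",N,"T",T,"shift",T-s["eef_pos"]); print("rest contact TCP",o+N*221.5)
E
```

```text
t 3.28 pos [ 494.03 -160.66  324.39] F [ 1.95 -0.29 -1.71] M [-0.003 -0.081 -0.034] op 0.691
x [0.9992 0.0391 0.0022] yaw 2.24 z [ 2.2e-03 -8.0e-04 -1.0e+00] j [-0.337  0.3    1.813 -0.     1.027 -0.376]
N [-0.42702577 -0.2129072   0.87881711] T [418.40845965 123.35541841 280.12250383] shift [-75.62325901 284.01837005 -44.26373139]
rest contact TCP [431.21923276 129.74263427 253.75799045]
```

{"api": "servo_tool", "payload": {"steps": [-0.5,1.9,0.3,0,0,-0.077,-1,3.8,0.6,0,0,-0.153,-1.5,5.7,0.9,0,0,-0.23,-2,7.6,1.1,0,0,-0.306,-2.5,9.5,1.3,0,0,-0.383]}}

```text
t: 3.7
eef_pos: [468.3, -64.8, 334.5]
ee_rot: [0.985, -0.173, -0.0, -0.0]
ft_force: [0.1, 0.9, -0.7]
opening: 0.693
```

{"api": "servo_tool", "payload": {"steps": [-0.5,1.9,0.3,0,0,-0.077,-1,3.8,0.6,0,0,-0.153,-1.5,5.7,0.9,0,0,-0.23,-2,7.6,1.1,0,0,-0.306,-2.5,9.5,1.3,0,0,-0.383]}}

```text
t: 4.12
eef_pos: [443.3, 30.1, 347.4]
ee_rot: [0.934, -0.357, -0.0, 0.0]
ft_force: [0.2, 0.3, -1.4]
opening: 0.688
```

{"api": "servo_tool", "payload": {"steps": [-0.5,1.9,0.3,0,0,-0.077,-1,3.8,0.6,0,0,-0.153,-1.5,5.7,0.9,0,0,-0.23,-2,7.6,1.1,0,0,-0.306,-2.5,9.4,1.3,0,0,-0.383]}}

```text
t: 4.53
eef_pos: [418.3, 124.1, 360.5]
ee_rot: [0.849, -0.528, -0.0, 0.0]
ft_force: [0.0, -0.3, -1.3]
opening: 0.683
```

{"api": "servo_tool", "payload": {"steps": [0,0,0,0.044,-0.089,0,0,0,0,0.089,-0.178,0,0,0,0,0.133,-0.267,0,0,0,0,0.178,-0.356,0,0,0,0,0.222,-0.445,0]}}

```text
t: 4.95
eef_pos: [418.4, 123.2, 360.3]
ee_rot: [0.823, -0.51, 0.13, -0.211]
ft_force: [0.3, 1.0, -1.2]
opening: 0.688
```

```bash
python3 st.py; python3 - <<'E'
from h import *
a=capture("scene")[:,:,::-1];b=capture("top")[:,:,::-1]
c=lambda i,x,y,w,h,f: cv2.resize(i[y:y+h,x:x+w],None,fx=f,fy=f,interpolation=cv2.INTER_CUBIC)
cv2.imwrite("pics/g2.png",np.hstack([c(a,220,130,130,130,3),c(b,230,140,130,130,3)]))
E
```

```text
t 4.95 pos [418.45 123.23 360.3 ] F [ 0.35  1.   -1.2 ] M [-0.114  0.327  0.018] op 0.688
x [ 4.451e-01 -8.955e-01 -6.000e-04] yaw -63.57 z [ 0.4296  0.2141 -0.8772] j [0.222 0.048 2.086 0.228 0.53  1.163]
```

View pics/g2.png

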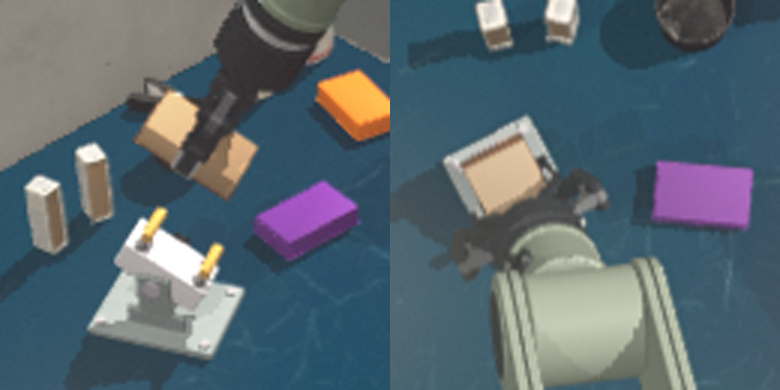

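The block is held level across and tilted at 28.7°, above the gauge, with the finger pads on its sides half way along. I'll lower it to about 30 mm off the bars, look again, and take a force baseline.

{"api": "servo_tool", "payload": {"steps": [0,0,-2,0,0,0,0,0,-4,0,0,0,0,0,-6,0,0,0,0,0,-8,0,0,0,0,0,-8,0,0,0]}}

```text
t: 5.47
eef_pos: [417.6, 123.2, 276.8]
ee_rot: [0.825, -0.511, 0.125, -0.206]
ft_force: [-1.5, 0.1, -2.0]
opening: 0.687
```

{"api": "servo_tool", "payload": {"steps": [0,0,0,0,0,0,0,0,0,0,0,0]}}

```text
t: 5.63
eef_pos: [419.8, 123.5, 281.2]
ee_rot: [0.824, -0.511, 0.129, -0.21]
ft_force: [-0.0, -0.1, -1.3]
opening: 0.69
```

```bash
python3 st.py; python3 - <<'E'
from h import *
a=capture("scene")[:,:,::-1];b=capture("top")[:,:,::-1]
cv2.imwrite("pics/s3.png",a);cv2.imwrite("pics/t3.png",b)
c=lambda i,x,y,w,h,f: cv2.resize(i[y:y+h,x:x+w],None,fx=f,fy=f,interpolation=cv2.INTER_CUBIC)
cv2.imwrite("pics/g3.png",np.hstack([c(a,240,165,80,80,5),c(b,235,160,80,80,5)]))
E
python3 st.py
```

```text
t 5.63 pos [419.82 123.54 281.16] F [-0.02 -0.06 -1.33] M [-0.161  0.281 -0.032] op 0.69
x [ 4.452e-01 -8.954e-01 -8.000e-04] yaw -63.57 z [ 0.4274  0.2133 -0.8786] j [0.222 0.163 2.205 0.383 0.31  0.993]
t 5.73 pos [419.82 123.5  281.62] F [-0.48 -0.05 -1.57] M [-0.124  0.294 -0.067] op 0.687
x [ 4.451e-01 -8.955e-01 -4.000e-04] yaw -63.57 z [ 0.4289  0.2135 -0.8777] j [0.222 0.162 2.205 0.384 0.309 0.993]
```

View pics/g3.png

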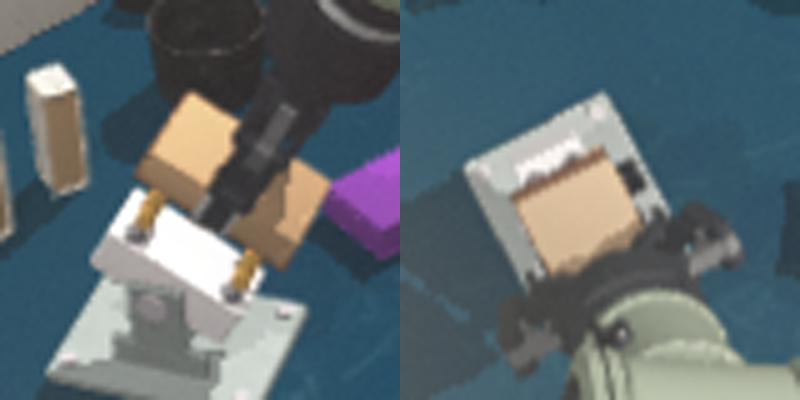

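Before contact I'll take a 1 s force/moment baseline, and check the block's edge direction in the scene view against the tool tilt and the bars.

```bash
cat > ft.py <<'E'
from h import *
from scipy.spatial.transform import Rotation as R
import sys
a=np.radians(26.5);X0=np.array([np.cos(a),np.sin(a),0]);Y0=np.array([-X0[1],X0[0],0])
def avg(n):
    S=[]
    for i in range(n):
        im=capture("scene"); s=state(); S.append(np.r_[s["ft_force"],s["moment"],s["eef_pos"],s["ee_rot"]])
    S=np.array(S); m=S.mean(0); se=S.std(0)/np.sqrt(n)
    r=R.from_quat(m[9:]/np.linalg.norm(m[9:])).as_matrix(); zt=r[:,2]
    th=np.degrees(np.arcsin(zt@X0))
    print("t",round(state()["t"],2),"F",m[:3].round(2),"+-",se[:3].round(2),"M",m[3:6].round(4),"+-",se[3:6].round(4),"\npos",m[6:9].round(2),"tool tilt",th.round(2),"tool x dev",np.degrees(np.arcsin(r[2,0])).round(2),"yaw",np.degrees(np.arctan2(r[1,0],r[0,0])).round(2))
    return m,zt,im
E
python3 - <<'E'
from ft import *
m,zt,im=avg(20); np.save("base.npy",m)
g=cv2.imread("pics/s3.png")
h=cv2.cvtColor(g,cv2.COLOR_BGR2HSV); k=cv2.inRange(h,(5,60,70),(22,200,255))
q=np.zeros_like(k);q[175:222,262:310]=k[175:222,262:310]
cv2.imwrite("pics/m3.png",cv2.resize(q[165:245,240:320],None,fx=5,fy=5,interpolation=0))
# predicted block corners
r=R.from_quat(m[9:]/np.linalg.norm(m[9:])).as_matrix()
S=m[6:9]+r[:,2]*171.5
for zz in(0,23):
  for sx in(-30,30):
    for sy in(-49.5,49.5):
      P=S+r[:,0]*sx+r[:,1]*sy-r[:,2]*zz; print(zz,sx,sy,P.round(1),proj("scene",P).round(1),((proj("scene",P)-[240,165])*5).round(0),"top",((proj("top",P)-[235,160])*5+400*np.array([1,0])).round(0))
E
```

```text
t 6.73 F [-0.34 -0.03 -1.24] +- [0.09 0.1  0.09] M [-0.1415  0.2966 -0.0028] +- [0.0078 0.0073 0.007 ] 
pos [419.23 123.32 280.52] tool tilt 28.52 tool x dev -0.04 yaw -63.59
0 -30 -49.5 [518.1 206.1 153.5] [266.2 200. ] [131. 175.] top [503. 192.]
0 -30 49.5 [440.2 167.4 106.2] [296.7 219.2] [284. 271.] top [582. 339.]
0 30 -49.5 [544.8 152.3 153.4] [274.3 187.2] [172. 111.] top [599. 142.]
0 30 49.5 [466.9 113.7 106.2] [303.8 205.8] [319. 204.] top [676. 290.]
23 -30 -49.5 [508.3 201.2 173.7] [269.4 195. ] [147. 150.] top [508. 203.]
23 -30 49.5 [430.4 162.5 126.4] [300.3 214.5] [301. 247.] top [588. 352.]
23 30 -49.5 [535.  147.4 173.7] [277.5 182.2] [187.  86.] top [606. 152.]
23 30 49.5 [457.1 108.8 126.4] [307.3 201.1] [336. 180.] top [683. 302.]
```

View pics/m3.png

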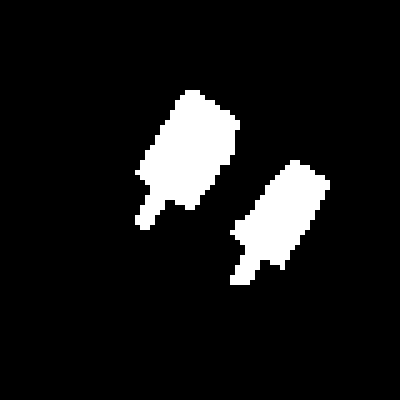

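The block's corners fall within about 1 px of where the tool pose predicts, so the grip is centred and the tilt held. I'll approach along the normal.

{"api": "servo_tool", "payload": {"steps": [0.21,0.11,-0.44,0,0,0,0.43,0.21,-0.88,0,0,0,0.64,0.32,-1.32,0,0,0,0.85,0.43,-1.76,0,0,0,0.85,0.43,-1.76,0,0,0]}}

```text
t: 7.15
eef_pos: [427.8, 127.8, 261.5]
ee_rot: [0.824, -0.511, 0.129, -0.209]
ft_force: [0.2, 0.3, -1.3]
opening: 0.686
```

```bash
cat >> ft.py <<'E'
N0=np.array([-.427,-.213,.879])
def probe(n=8):
    b=np.load("base.npy"); m,zt,im=avg(n)
    dF=m[:3]-b[:3]; dM=m[3:6]-b[3:6]
    print("dist along N from base",round((m[6:9]-b[6:9])@N0,2),"FN",round(dF@N0,2),"Ftan",round(dF@(np.array([0.879*X0[0],.879*X0[1],.477])),2),"FY",round(dF@Y0,2),"dM",dM.round(4),"M_Y at TCP",round(dM@Y0,4))
    for L in(0.1715,):
        Ms=dM-np.cross(zt*L,dF); print("M_Y at sole",round(Ms@Y0,4))
    return im
E
python3 -c "
from ft import *
probe()"; python3 st.py|tail -1
```

```text
t 7.55 F [ 0.08  0.2  -1.15] +- [0.16 0.21 0.16] M [-0.147   0.307  -0.0047] +- [0.0098 0.0116 0.0068] 
pos [427.7  127.63 262.53] tool tilt 28.48 tool x dev -0.05 yaw -63.59
dist along N from base -20.35 FN -0.15 Ftan 0.46 FY 0.02 dM [-0.0055  0.0104 -0.0018] M_Y at TCP 0.0118
M_Y at sole 0.0899
x [ 4.448e-01 -8.956e-01 -7.000e-04] yaw -63.59 z [ 0.4273  0.2129 -0.8787] j [0.228 0.206 2.213 0.444 0.261 0.935]
```

{"api": "servo_tool", "payload": {"steps": [0.1,0.05,-0.2,0,0,0,0.21,0.11,-0.44,0,0,0,0.21,0.11,-0.44,0,0,0]}}

```text
t: 7.8
eef_pos: [429.9, 128.7, 257.9]
ee_rot: [0.824, -0.511, 0.129, -0.209]
ft_force: [-0.2, 0.2, -2.1]
opening: 0.691
```

```bash
python3 -c "
from ft import *
probe()"
```

```text
t 8.2 F [-0.14  0.11 -1.28] +- [0.14 0.2  0.18] M [-0.1398  0.31   -0.0186] +- [0.0098 0.0074 0.01  ] 
pos [429.77 128.72 258.17] tool tilt 28.48 tool x dev -0.05 yaw -63.59
dist along N from base -25.3 FN -0.14 Ftan 0.19 FY 0.03 dM [ 0.0017  0.0134 -0.0157] M_Y at TCP 0.0113
M_Y at sole 0.0434
```

{"api": "servo_tool", "payload": {"steps": [0.06,0.03,-0.13,0,0,0,0.13,0.06,-0.26,0,0,0,0.13,0.06,-0.26,0,0,0]}}

```text
t: 8.45
eef_pos: [431.1, 129.3, 255.4]
ee_rot: [0.824, -0.511, 0.129, -0.209]
ft_force: [-0.9, -0.6, -0.8]
opening: 0.688
```

```bash
python3 -c "
from ft import *
probe()"
```

```text
t 8.85 F [-0.21  0.42 -1.32] +- [0.2  0.17 0.04] M [-0.1517  0.3098  0.0183] +- [0.0079 0.0094 0.0119] 
pos [431.08 129.31 255.6 ] tool tilt 28.49 tool x dev -0.05 yaw -63.59
dist along N from base -28.24 FN -0.22 Ftan 0.23 FY 0.34 dM [-0.0102  0.0133  0.0212] M_Y at TCP 0.0164
M_Y at sole 0.0564
```

{"api": "servo_tool", "payload": {"steps": [0.06,0.03,-0.13,0,0,0,0.13,0.06,-0.26,0,0,0,0.13,0.06,-0.26,0,0,0]}}

```text
t: 9.1
eef_pos: [432.5, 130.0, 253.0]
ee_rot: [0.824, -0.511, 0.129, -0.209]
ft_force: [-1.0, -0.3, 1.3]
opening: 0.69
```

```bash
python3 -c "
from ft import *
probe()"
```

```text
t 9.5 F [-0.73  0.19  0.33] +- [0.12 0.13 0.11] M [-0.0349  0.2691  0.0369] +- [0.009  0.0115 0.0163] 
pos [432.42 129.95 253.12] tool tilt 28.51 tool x dev -0.05 yaw -63.59
dist along N from base -31.13 FN 1.51 Ftan 0.53 FY 0.37 dM [ 0.1066 -0.0274  0.0398] M_Y at TCP -0.0721
M_Y at sole 0.0188
```

Contact: about 1.6 N normal force. I'll press 2 mm further and average longer.

{"api": "servo_tool", "payload": {"steps": [0.04,0.02,-0.09,0,0,0,0.09,0.04,-0.18,0,0,0,0.09,0.04,-0.18,0,0,0]}}

```text
t: 9.75
eef_pos: [433.4, 130.4, 251.2]
ee_rot: [0.824, -0.511, 0.129, -0.209]
ft_force: [-1.1, 0.9, 1.8]
opening: 0.686
```

```bash
python3 -c "
from ft import *
im=probe(20)
b=capture('top')
c=lambda i,x,y,w,h,f: cv2.resize(i[y:y+h,x:x+w,::-1],None,fx=f,fy=f,interpolation=cv2.INTER_CUBIC)
cv2.imwrite('pics/g4.png',np.hstack([c(im,250,180,60,60,9),c(b,255,180,40,60,6)][:1]))
"
```

```text
t 10.75 F [-1.15  0.96  1.86] +- [0.1  0.14 0.12] M [0.104  0.2375 0.1123] +- [0.0055 0.0051 0.0075] 
pos [433.31 130.33 251.28] tool tilt 28.5 tool x dev -0.05 yaw -63.59
dist along N from base -33.2 FN 2.86 Ftan 1.22 FY 1.24 dM [ 0.2455 -0.059   0.1151] M_Y at TCP -0.1624
M_Y at sole 0.0473
```

View pics/g4.png

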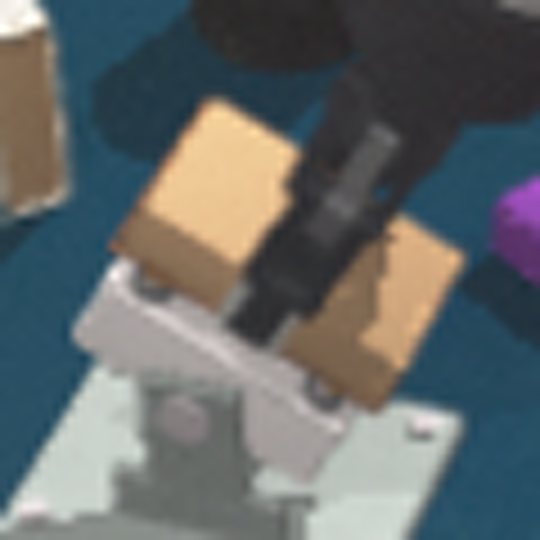

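Both bars are in contact: stiffness is about 500–650 N/m, and the image shows the sole on both bars. To refine the angle, I'll fit the head's long edges (first picture) and the block's long edges (now) at subpixel level. Each line is then intersected with its known vertical plane to give a slope.

```bash
cat > edge.py <<'E'
from h import *
from scipy.ndimage import map_coordinates, gaussian_filter
a=np.radians(26.5);X0=np.array([np.cos(a),np.sin(a),0]);Y0=np.array([-X0[1],X0[0],0]);O=np.array([525,176.5,0])
def line(img,p,q,ch=None,pol=0,w=2.5,n=40,lo=.08,hi=.92):
    g=img.astype(float); g=g.mean(2) if ch is None else g[:,:,ch]
    p=np.array(p,float);q=np.array(q,float);d=(q-p)/np.linalg.norm(q-p);nn=np.array([-d[1],d[0]])
    for it in range(3):
        t=np.linspace(-w,w,int(20*w)+1); P=[]
        for s in np.linspace(lo,hi,n):
            c=p+(q-p)*s; xy=c[:,None]+nn[:,None]*t
            v=map_coordinates(g,[xy[1],xy[0]],order=1); dv=np.gradient(v,t); 
            e=np.abs(dv) if pol==0 else np.clip(dv*pol,0,None)
            e=e**2
            if e.max()<40: continue
            P.append(c+nn*(e*t).sum()/e.sum())
        P=np.array(P,np.float32); vx,vy,x0,y0=cv2.fitLine(P,cv2.DIST_HUBER,0,.01,.01).ravel()
        res=np.abs((P-[x0,y0])@[-vy,vx]); d=np.array([vx,vy]); d*=np.sign(d@(q-p)); L=np.linalg.norm(q-p)
        m=np.array([x0,y0]); p=m+d*((p-m)@d); q=m+d*((q-m)@d); nn=np.array([-d[1],d[0]]); w=max(1.2,w*.7)
    return p,q,np.median(res),len(P)
def slope(p,q,yoff):
    r=[]
    for u in(p,q):
        c,d=ray("scene",u); A=O+Y0*yoff; r.append(c+d*(((A-c)@Y0)/(d@Y0)))
    v=r[1]-r[0]; return np.degrees(np.arctan2(-v[2],-(v@X0))),r
E
python3 - <<'E'
from edge import *
i0=cv2.imread("pics/scene0.png")
c=lambda p,x,y,f:((p[0]+.5)/f-.5+x,(p[1]+.5)/f-.5+y)
# crop c2 right half origin (245,195), f 6.5, offset 390
f=6.5
L={"head top far-end near edge":((480-390,148),(645-390,246),20)}
from ft import *
im=capture("scene")[:,:,::-1]; cv2.imwrite("pics/s5.png",im)
big=lambda i:cv2.resize(i[180:240,250:310],None,fx=13,fy=10,interpolation=cv2.INTER_CUBIC)
cv2.imwrite("pics/h0.png",big(i0)); cv2.imwrite("pics/h5.png",big(im))
E
```

View pics/h0.png

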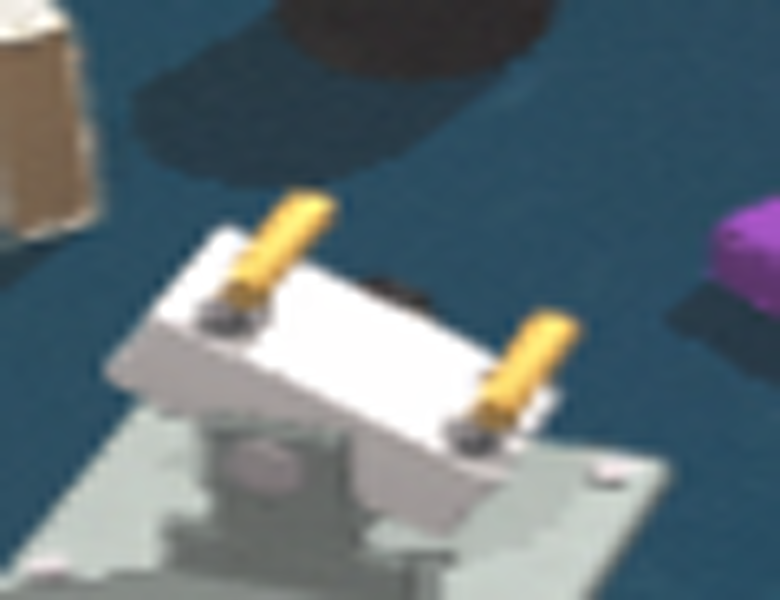

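View pics/h5.png

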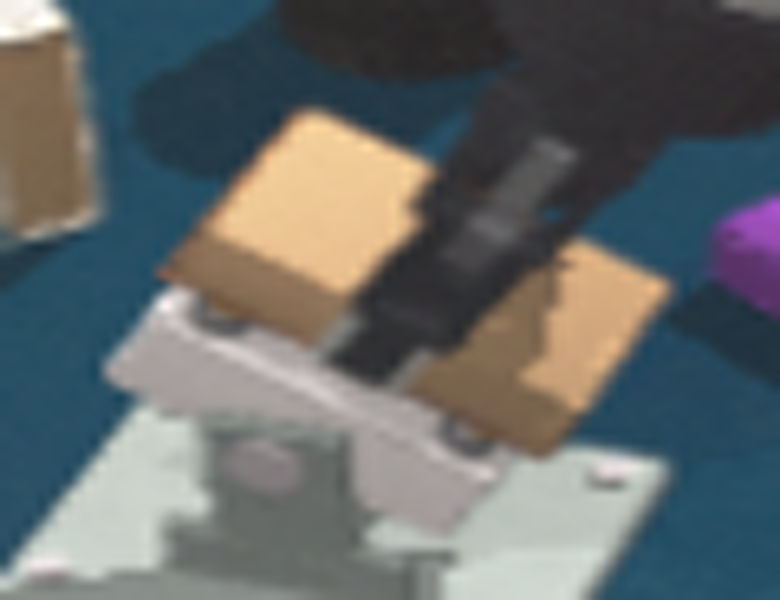

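```bash
python3 - <<'E'
from edge import *
i0=cv2.imread("pics/scene0.png"); i5=cv2.imread("pics/s5.png")
u=lambda x,y:((x+.5)/13-.5+250,(y+.5)/10-.5+180)
def join(parts,img,yo,name,**k):
    P=[]
    for (p,q) in parts:
        a,b,r,n=line(img,u(*p),u(*q),w=2.0,lo=.05,hi=.95,**k); P+= [a,b]; print("  part",name,round(r,3),n,"slope",slope(a,b,yo)[0].round(2))
    P=np.array(P); 
    if len(P)>2:
        vx,vy,x0,y0=cv2.fitLine(P.astype(np.float32),cv2.DIST_L2,0,.01,.01).ravel(); d=np.array([vx,vy])*np.sign(vx); m=np.array([x0,y0]); p=m+d*((P[0]-m)@d); q=m+d*((P[-1]-m)@d); print("  resid",((P-m)@[-vy,vx]).round(2))
    else: p,q=P
    s,r=slope(p,q,yo); print(name,"SLOPE",s.round(2),p.round(2),q.round(2),np.array(r).round(1).tolist()); return p,q
join([((190,335),(490,466))],i0,21,"head top near (white/grey)")
join([((335,273),(480,343))],i0,-21,"head top far vs bench")
join([((115,380),(200,417))],i0,21,"head bottom near upper part")
join([((170,303),(480,463))],i5,21,"head near edge now")
join([((165,275),(310,345)),((420,392),(540,452))],i5,30,"sole near")
join([((165,275),(540,452))],i5,30,"sole near all") if 0 else None
join([((322,109),(415,153)),((590,245),(668,287))],i5,-30,"block top far")
# expected bar & dirs
E
```

```text
part head top near (white/grey) 0.088 40 slope 28.52
head top near (white/grey) SLOPE 28.52 [264.24 212.92] [286.73 226.93] [[534.6, 204.8, 96.0], [475.4, 175.2, 60.0]]
  part head top far vs bench 0.072 40 slope 27.74
head top far vs bench SLOPE 27.74 [275.13 207.14] [286.35 214.03] [[539.1, 160.0, 87.4], [508.7, 144.9, 69.5]]
  part head bottom near upper part 0.208 40 slope 39.46
head bottom near upper part SLOPE 39.46 [258.15 217.84] [263.9  222.53] [[553.4, 214.1, 71.8], [538.4, 206.7, 58.0]]
  part head near edge now 0.137 40 slope 18.4
head near edge now SLOPE 18.4 [262.11 210.83] [288.01 222.92] [[540.0, 207.4, 102.3], [471.2, 173.1, 76.7]]
  part sole near 0.18 40 slope 25.0
  part sole near 0.112 40 slope 30.16
  resid [ 0.19 -0.24 -0.14  0.18]
sole near SLOPE 27.74 [261.74 207.86] [290.58 225.49] [[532.0, 213.5, 121.7], [457.2, 176.2, 77.8]]
  part block top far 0.035 40 slope 26.5
  part block top far 0.031 40 slope 30.02
  resid [ 0.11 -0.14 -0.03  0.06]
block top far SLOPE 28.98 [274.16 190.71] [301.13 207.93] [[545.6, 153.3, 140.7], [474.1, 117.6, 96.4]]
```

Head edges give 28.5° and 27.7°, block edges 27.7° and 29.0°, and the tool 28.5°, so they agree to within about 1°. Resting contact is at about -30.5 along the normal, so I'll press 5 mm further to about mid-travel.

{"api": "servo_tool", "payload": {"steps": [0.043,0.021,-0.088,0,0,0,0.085,0.043,-0.176,0,0,0,0.128,0.064,-0.264,0,0,0,0.171,0.085,-0.352,0,0,0,0.214,0.107,-0.44,0,0,0]}}

```text
t: 11.27
eef_pos: [435.5, 131.4, 246.8]
ee_rot: [0.824, -0.511, 0.129, -0.209]
ft_force: [-1.9, 1.4, 4.6]
opening: 0.69
```

```bash
python3 -c "
from ft import *
im=probe(40)
cv2.imwrite('pics/s6.png',im[:,:,::-1])
cv2.imwrite('pics/h6.png',cv2.resize(im[180:240,250:310,::-1],None,fx=13,fy=10,interpolation=cv2.INTER_CUBIC))
"
```

```text
t 13.27 F [-1.79  0.47  4.31] +- [0.08 0.09 0.08] M [0.1715 0.1622 0.1256] +- [0.0075 0.0056 0.0048] 
pos [435.45 131.38 246.87] tool tilt 28.5 tool x dev -0.05 yaw -63.59
dist along N from base -38.22 FN 5.4 Ftan 1.7 FY 1.09 dM [ 0.313  -0.1344  0.1285] M_Y at TCP -0.2599
M_Y at sole 0.0313
```

View pics/h6.png

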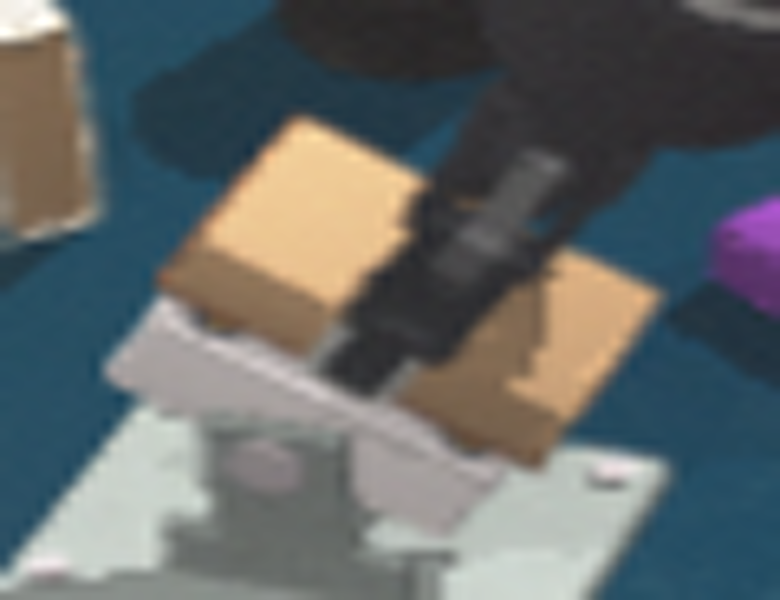

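Pressing is now 5.4 N at 506 N/m, which means both bars are about 8 mm in on average. The moment balance looks even but is noisy. To feel the angle properly I'll back off to about 1.1 mm mean depth and rock ±1.5°, since the 0.75 N preload step shows any bar losing contact.

{"api": "servo_tool", "payload": {"steps": [-0.1,-0.05,0.205,0,0,0,-0.2,-0.1,0.41,0,0,0,-0.299,-0.149,0.615,0,0,0,-0.299,-0.149,0.615,0,0,0]}}

```text
t: 13.6
eef_pos: [432.1, 129.7, 253.1]
ee_rot: [0.824, -0.511, 0.129, -0.209]
ft_force: [0.9, 0.2, 0.6]
opening: 0.691
```

```bash
python3 -c "
from ft import *
im=probe(30)"
```

```text
t 15.1 F [-0.81 -1.27  0.35] +- [0.1  0.09 0.1 ] M [-0.2644  0.2798 -0.0527] +- [0.0169 0.0154 0.0079] 
pos [432.3  129.83 252.86] tool tilt 28.47 tool x dev -0.05 yaw -63.59
dist along N from base -31.28 FN 1.86 Ftan -0.1 FY -0.9 dM [-0.1229 -0.0168 -0.0499] M_Y at TCP 0.0398
M_Y at sole 0.0228
```

{"api": "servo_tool", "payload": {"steps": [-0.176,-0.088,-0.107,0.0058,-0.0117,0,-0.353,-0.176,-0.214,0.0117,-0.0234,0,-0.353,-0.176,-0.214,0.0117,-0.0234,0]}}

```text
t: 15.35
eef_pos: [428.7, 128.1, 250.8]
ee_rot: [0.821, -0.509, 0.136, -0.22]
ft_force: [-1.2, -0.2, 0.7]
opening: 0.689
```

```bash
python3 -c "
from ft import *
im=probe(30)"
```

```text
t 16.85 F [-1.74 -0.81  0.  ] +- [0.12 0.08 0.12] M [-0.2088  0.475   0.0059] +- [0.0074 0.0059 0.0063] 
pos [428.86 128.14 250.83] tool tilt 29.98 tool x dev -0.06 yaw -63.58
dist along N from base -31.24 FN 1.86 Ftan -0.81 FY -0.07 dM [-0.0673  0.1784  0.0087] M_Y at TCP 0.1897
M_Y at sole 0.0587
```

{"api": "servo_tool", "payload": {"steps": [0.353,0.176,0.214,-0.0117,0.0234,0,0.706,0.352,0.428,-0.0234,0.0468,0,0.706,0.352,0.428,-0.0234,0.0468,0]}}

```text
t: 17.1
eef_pos: [437.2, 132.0, 255.9]
ee_rot: [0.826, -0.512, 0.124, -0.199]
ft_force: [0.8, -1.2, -0.3]
opening: 0.687
```

```bash
python3 -c "
from ft import *
im=probe(30)"
```

```text
t 18.6 F [ 0.06 -0.59  0.79] +- [0.09 0.09 0.09] M [-0.1429  0.1121 -0.0455] +- [0.0077 0.006  0.0076] 
pos [436.02 131.63 255.19] tool tilt 27.02 tool x dev -0.04 yaw -63.59
dist along N from base -31.2 FN 1.73 Ftan 1.06 FY -0.68 dM [-0.0014 -0.1845 -0.0427] M_Y at TCP -0.1645
M_Y at sole 0.0099
```

With the preload included, FN stayed at about 1.9–2.0 N at 27.0°, 28.5° and 30.0°. Both bars keep contact at each, so the flush angle lies within about ±0.6° of 28.5°. The sole moment also changes monotonically, with its null near 28.7°. I'll go back to 28.5° and press to mid-travel.

{"api": "servo_tool", "payload": {"steps": [-0.176,-0.088,-0.107,0.0058,-0.0117,0,-0.353,-0.176,-0.214,0.0117,-0.0234,0,-0.353,-0.176,-0.214,0.0117,-0.0234,0]}}

```text
t: 18.85
eef_pos: [431.9, 129.8, 252.6]
ee_rot: [0.824, -0.511, 0.129, -0.209]
ft_force: [-0.1, 0.8, 1.0]
opening: 0.69
```

{"api": "servo_tool", "payload": {"steps": [0.06,0.03,-0.124,0,0,0,0.12,0.06,-0.248,0,0,0,0.18,0.09,-0.37,0,0,0,0.24,0.12,-0.493,0,0,0,0.299,0.149,-0.615,0,0,0]}}

```text
t: 19.27
eef_pos: [435.1, 131.4, 246.5]
ee_rot: [0.824, -0.511, 0.129, -0.209]
ft_force: [-3.9, -2.1, 2.6]
opening: 0.688
```

```bash
python3 -c "
from ft import *
im=probe(30)
cv2.imwrite('pics/s7.png',im[:,:,::-1]); cv2.imwrite('pics/t7.png',capture('top')[:,:,::-1])
"; python3 st.py; python3 - <<'E'
import cv2,numpy as np
a=cv2.imread('pics/s7.png');b=cv2.imread('pics/t7.png')
c=lambda i,x,y: cv2.resize(i[y:y+80,x:x+80],None,fx=5,fy=5,interpolation=cv2.INTER_CUBIC)
cv2.imwrite('pics/g7.png',np.hstack([c(a,240,165),c(b,235,160)]))
E
```

```text
t 20.77 F [-4.49 -2.3   2.17] +- [0.1 0.1 0.1] M [-0.3669  0.7234 -0.0164] +- [0.0055 0.0069 0.0052] 
pos [435.01 131.34 246.63] tool tilt 28.43 tool x dev -0.08 yaw -63.57
dist along N from base -38.24 FN 5.26 Ftan -2.53 FY -0.18 dM [-0.2254  0.4269 -0.0136] M_Y at TCP 0.4826
M_Y at sole 0.0481
t 20.82 pos [434.98 131.34 246.65] F [-4.52 -3.19  1.87] M [-0.414  0.751  0.037] op 0.686
x [ 0.4452 -0.8954 -0.0013] yaw -63.56 z [ 0.4258  0.213  -0.8794] j [0.233 0.246 2.216 0.516 0.223 0.865]
```

View pics/g7.png

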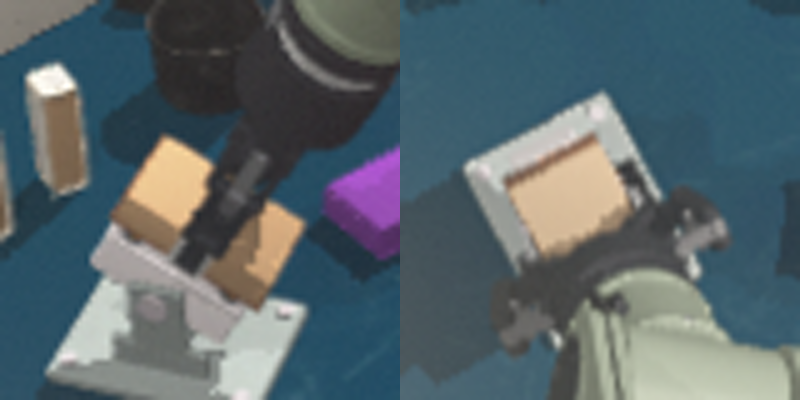

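Final state:
- Normal force is 5.3–5.4 N, which puts the bars about 8 mm in on average.
- The sole moment is near its null and tilt is 28.4°.
- The block is centred and square over the stand in both views, and the fingers sit clear on either side of the head.

I'll hand it in.

```bash
python3 -c "
from workcell import *
print(sign_off())"; python3 st.py
```

```text
the job is handed in; nothing more can be done
None
the job is handed in; nothing more can be done
```

I picked up the brown MDF block, tilted it to the slope and pressed it onto both brass bars. I handed in at about 21 s, still gripping and pressing. No verdict is reported.

**Checks before hand-in:**
- **Depth:** the block presses with about 5.4 N along the slope's normal. From the spring data that is about 8 mm average sink. Stiffness was 506 N/m, so both bars carry load.
- **Angle:** the tool tilt was 28.4°. Rocking the block to 27.0°, 28.5° and 30.0° at light pressure kept both bars in contact, so I put the bars within about 1 mm of each other. Edge fits in the pictures gave 27.7–29.0°, which agrees to about 1°.
- **Position:** the block is square to the stand within about 1° and within about 1 mm of its centre line. I saw no contact between the gripper and the gauge.

**Less certain:**
- **Bar difference:** the moment reading alone was too noisy to fix how far each bar sank. I relied on the rocking test for that.
- **Friction:** a sideways force of about 2.5 N along the slope remained when I handed in, which I take to be friction.
- **Other items:** I didn't re-measure the bystanders at the end; the arm didn't work near them.

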